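# Sort kiln posts by length into their notched racks

### The arm

A 7-joint arm with a two-finger parallel gripper is mounted at the origin on a cart in front of the work surface, level with it; the furniture and walls round the work are solid. World frame = base frame: x ahead of the robot, y to its left, z up, the work surface at z = 0. Lengths are in m, angles in degrees, forces in N, time in s.
With the tool pointing down it reaches from about 0.425 to 0.875 m from the base axis. Payload 4.7 kg.
Tool frame: the origin (TCP) lies midway between the tips of the shut fingers; the grasp point (between the pads) lies 19 mm behind it; z points along the fingers, y is the direction in which the jaws open and shut (so a half turn about z gives the same grasp; the last joint's range is limited). The gripper opens to 87 mm and grips with 3 to 60 N. Pads are 19 mm wide; open, the fingers measure 117 mm over their backs; the gripper's body (75 mm by 190 mm) begins 51 mm behind the grasp point.
Start: joints at [-65.999, 18.392, -4.016, 83.108, 1.295, 78.541, -3.26], TCP at [0.256, 0.597, 0.223] pointing down, gripper open.
Joint ranges: [-163.93, 163.93], [-17.29, 119.83], [-79.2, 71.16], [3.27, 140.29], [-89.18, 269.18], [5.43, 117.66], [-154.24, 154.24]. Speed limits (degrees/s): [147.25, 147.25, 180, 180, 180, 180, 180].

### API

Orientations are given as [roll, pitch, yaw] about the fixed x, y, z axes, in that order (R = Rz(yaw) Ry(pitch) Rx(roll)).
In Python, from cell import env gives the robot as it stands. The module is installed in compiled form; this text tells all that it offers.
- The arm moves only by the tool servo_tool, never from a script. Its argument "plan" is a list of rows, each a list of 3 entries, a list of its own where there are three numbers: the opening, from 0 (shut) to 1 (fully open), then the shift along the tool's x, y, z in cm, then the turn, a rotation vector about the tool's x, y, z in degrees. A call has 1 to 20 rows; each row shifts and turns the pose as measured when the row begins, along the tool's axes as they then stand; what a row does not reach is not made up. A row lasts 1/12 s, in which the tool goes at most 41.7 mm and 7.16 degrees, less where a joint would pass 70% of its speed; a pose out of reach is approached as far as the arm can. A call is refused whole if a number of a shift passes 4.17 or a number of a turn 7.16, either way. A call with a gripper value outside its range is refused whole. The fingers move at their own pace and stop on an object; "force" is the grip in N (left out, the last holds). Time passes only in rows, so rows that do not move let the fingers close. It gives the time, the measured TCP pose, the force and the opening at its end, in the units of the state.
- env.get_obs(): the state, without advancing time (a new reading comes with each control period).
- env.read_camera(name): name is "side" or "top"; returns a dict with "image" (384x512x3 uint8, blue, green, red), "fx", "fy", "cx", "cy" (pixels), "k1" (the pictures are not rectified: a ray, as slopes to the right and down, at radius r is drawn at 1 + k1 r^2 times it, then the intrinsics apply), "rvec" (rotation vector, rad) and "tvec" (3), from world to camera coordinates, as OpenCV has them. Camera axes: x right, y down, z forward; pixel columns grow to the right and rows downward; lengths in m; the calibration is good to about 2 mm. A picture is of the moment at which its call begins. There is no depth.
- env.sign_off(): hands the job in, once; it reports no verdict.
The state is a dict: "time_s": time; "qpos": joint angles; "joint_velocities": joint speeds; "effort": joint torques, N m; "tool_pos": TCP position; "tool_rot": TCP orientation; "force": force on the tool from outside, world axes, zero at the start; "wrist_torque": the same for the moment, N m; "grip_width": finger opening in m.
Only numpy, scipy, OpenCV 4.12 (cv2) and the standard library are available. Lean on these libraries where they do the work, as an engineer would, in place of code of your own. Each camera call takes 0.05 s, during which the arm holds its last target. There are 200 camera calls.

### The job

The kiln has been unpacked: sort the five loose kiln posts by length into the three wooden racks, each post lying flat in an empty notch of the rack whose notches are cut to its length, with its end flush with the rack's open front edge. Leave the post that is already racked in its notch.

Things in the scene. Friction and masses are not known exactly. Their poses are not given: they have to be found in the camera images.
- post_long_a_mid (a point): centre (half-way up) of a long kiln post: hollow square bar of buff fireclay lying on its side on the worktop, 130 mm long, 45 x 45 mm in section, about 400 g, 25 mm bore, whitish ends, bevelled edges. x axis along its length (both ends alike), z up; centre 22.5 mm above what it lies on. Grip across the 45 mm width.
- post_long_b_mid (a point): centre (half-way up) of a long kiln post: hollow square bar of buff fireclay lying on its side on the worktop, 130 mm long, 45 x 45 mm in section, about 400 g, 25 mm bore, whitish ends, bevelled edges. x axis along its length (both ends alike), z up; centre 22.5 mm above what it lies on. Grip across the 45 mm width.
- post_mid_mid (a point): centre (half-way up) of a middle-length kiln post: hollow square bar of buff fireclay lying on its side on the worktop, 95 mm long, 45 x 45 mm in section, about 290 g, 25 mm bore, whitish ends, bevelled edges. x axis along its length (both ends alike), z up; centre 22.5 mm above what it lies on. Grip across the 45 mm width.
- post_short_a_mid (a point): centre (half-way up) of a short kiln post: hollow square bar of buff fireclay lying on its side on the worktop, 60 mm long, 45 x 45 mm in section, about 180 g, 25 mm bore, whitish ends, bevelled edges. x axis along its length (both ends alike), z up; centre 22.5 mm above what it lies on. Grip across the 45 mm width.
- post_short_b_mid (a point): centre (half-way up) of a short kiln post: hollow square bar of buff fireclay lying on its side on the worktop, 60 mm long, 45 x 45 mm in section, about 180 g, 25 mm bore, whitish ends, bevelled edges. x axis along its length (both ends alike), z up; centre 22.5 mm above what it lies on. Grip across the 45 mm width.
- rack_long: fixed rack for 130 mm posts: ply board 158 x 170 mm, 17 mm high with its fences; two notches, open to the robot. Origin: centre of underside; x into the notches, z up. Notches 57 mm wide, floor at z=5, centre lines y=+-40.5, from the front edge x=-79 to a closed end 138 mm in (8 mm over the post). Flush post: centre x=-14, z=27.5. Both empty; either post in either.
- rack_mid: fixed rack for 95 mm posts: ply board 123 x 170 mm, 17 mm high with its fences; two notches, open to the robot. Origin: centre of underside; x into the notches, z up. Notches 57 mm wide, floor at z=5, centre lines y=+-40.5, from the front edge x=-61.5 to a closed end 103 mm in (8 mm over the post). Flush post: centre x=-14, z=27.5. y=+40.5 is taken, y=-40.5 empty.
- rack_short: fixed rack for 60 mm posts: ply board 88 x 170 mm, 17 mm high with its fences; two notches, open to the robot. Origin: centre of underside; x into the notches, z up. Notches 57 mm wide, floor at z=5, centre lines y=+-40.5, from the front edge x=-44 to a closed end 68 mm in (8 mm over the post). Flush post: centre x=-14, z=27.5. Both empty; either post in either.
- post_racked_mid (a point): centre of the middle-length post (95 x 45 x 45 mm, loose, axes as the other posts) that already lies in its notch of the middle-length rack; to be left there.

How it is judged (in metres and radians):
At the end, for the whole second after the job is handed in: Each loose post lies in its own notch of the rack for its length, on the floor (4 mm), within 10 mm of the notch's centre line, along it (0.2 rad), flush with the open front edge (12 mm); the post racked at the start still lies so in its notch. All stays so for a second ((((x of post_long_a_mid in the frame of rack_long between -0.026 and -0.002 m and y of post_long_a_mid in the frame of rack_long between 0.0305 and 0.0505 m and z of post_long_a_mid in the frame of rack_long between 0.0235 and 0.0315 m and angle between the x axis of post_long_a_mid and the x axis of rack_long, either way round below 0.2 rad) and (x of post_long_b_mid in the frame of rack_long between -0.026 and -0.002 m and y of post_long_b_mid in the frame of rack_long between -0.0505 and -0.0305 m and z of post_long_b_mid in the frame of rack_long between 0.0235 and 0.0315 m and angle between the x axis of post_long_b_mid and the x axis of rack_long, either way round below 0.2 rad)) or ((x of post_long_a_mid in the frame of rack_long between -0.026 and -0.002 m and y of post_long_a_mid in the frame of rack_long between -0.0505 and -0.0305 m and z of post_long_a_mid in the frame of rack_long between 0.0235 and 0.0315 m and angle between the x axis of post_long_a_mid and the x axis of rack_long, either way round below 0.2 rad) and (x of post_long_b_mid in the frame of rack_long between -0.026 and -0.002 m and y of post_long_b_mid in the frame of rack_long between 0.0305 and 0.0505 m and z of post_long_b_mid in the frame of rack_long between 0.0235 and 0.0315 m and angle between the x axis of post_long_b_mid and the x axis of rack_long, either way round below 0.2 rad))) and x of post_mid_mid in the frame of rack_mid between -0.026 and -0.002 m and y of post_mid_mid in the frame of rack_mid between -0.0505 and -0.0305 m and z of post_mid_mid in the frame of rack_mid between 0.0235 and 0.0315 m and angle between the x axis of each of post_mid_mid, post_racked_mid and the x axis of rack_mid, either way round below 0.2 rad and (((x of post_short_a_mid in the frame of rack_short between -0.026 and -0.002 m and y of post_short_a_mid in the frame of rack_short between 0.0305 and 0.0505 m and z of post_short_a_mid in the frame of rack_short between 0.0235 and 0.0315 m and angle between the x axis of post_short_a_mid and the x axis of rack_short, either way round below 0.2 rad) and (x of post_short_b_mid in the frame of rack_short between -0.026 and -0.002 m and y of post_short_b_mid in the frame of rack_short between -0.0505 and -0.0305 m and z of post_short_b_mid in the frame of rack_short between 0.0235 and 0.0315 m and angle between the x axis of post_short_b_mid and the x axis of rack_short, either way round below 0.2 rad)) or ((x of post_short_a_mid in the frame of rack_short between -0.026 and -0.002 m and y of post_short_a_mid in the frame of rack_short between -0.0505 and -0.0305 m and z of post_short_a_mid in the frame of rack_short between 0.0235 and 0.0315 m and angle between the x axis of post_short_a_mid and the x axis of rack_short, either way round below 0.2 rad) and (x of post_short_b_mid in the frame of rack_short between -0.026 and -0.002 m and y of post_short_b_mid in the frame of rack_short between 0.0305 and 0.0505 m and z of post_short_b_mid in the frame of rack_short between 0.0235 and 0.0315 m and angle between the x axis of post_short_b_mid and the x axis of rack_short, either way round below 0.2 rad))) and x of post_racked_mid in the frame of rack_mid between -0.026 and -0.002 m and y of post_racked_mid in the frame of rack_mid between 0.0305 and 0.0505 m and z of post_racked_mid in the frame of rack_mid between 0.0235 and 0.0315 m); the robot touches nothing.
It fails at once if the post already racked is pushed, lifted or knocked more than 20 mm from where it lay (distance of post_racked_mid from where it was at the start of the episode above 0.02 m).
It also fails if it takes over 136 s, if anything falls off the work surface, if the arm or the gripper's body presses on something with over 40 N, if the wrist force passes 120 N, or if a joint passes its speed limit or range.

## Working session

There is one attempt and no reset: what is moved stays moved. The work goes in short steps, Python scripts to look and compute and a tool call to move; the robot and the scene stay as the last step left them, time stands still between calls to the robot, and variables do not carry over. Pictures are saved under pics/ and viewed, about 12 in all and at most 16, crops included, and the job is handed in when it is done.

Besides the shell and the picture viewer there is one more tool, called after ">>>" in YAML: its name, and indented under it one key for each argument. servo_tool: Moves the arm, as the interface text tells. Its arguments: {"type":"object","properties":{"plan":{"type":"array"},"force":{"type":"number"}},"required":["plan"]}

```bash
mkdir -p pics; python3 - <<'E'
from cell import env
import cv2,numpy as np
o=env.get_obs(); print(o)
for n in("top","side"):
    c=env.read_camera(n); cv2.imwrite(f"pics/{n}0.png",c["image"]); print(n,{k:v for k,v in c.items() if k!="image"})
E
```

```text
{'time_s': 0.0, 'qpos': array([-65.99817072,  18.43777235,  -4.01574439,  83.1740395 ,
         1.29640942,  78.53969202,  -3.26197315]), 'joint_velocities': array([-0.08023406, -0.02250396, -0.02317056, -0.02992926,  0.00898576,
        0.10578725,  0.05648743]), 'effort': array([ 1.85775007e-04, -4.91292751e+01, -4.03902456e-01, -3.12518835e+01,
       -6.39309967e-02,  4.43001674e-02,  2.03352815e-04]), 'tool_pos': array([0.25583931, 0.59694668, 0.22148368]), 'tool_rot': array([-1.79893816e+02,  6.98896035e-03,  1.56806418e+02]), 'force': array([-0.26679633,  0.33592233,  0.1338955 ]), 'wrist_torque': array([-0.00442557,  0.0018435 ,  0.03918719]), 'grip_width': 0.08675310244400267}
top {'fx': 446.5123285879383, 'fy': 446.5123285879383, 'cx': 249.59929654477241, 'cy': 189.21798564255957, 'k1': -0.12251858965722266, 'rvec': array([ 2.15675809, -2.04559938,  0.23387963]), 'tvec': array([-0.0241899 ,  0.54446108,  1.35121052])}
side {'fx': 393.80016705334003, 'fy': 393.80016705334003, 'cx': 259.5974173077109, 'cy': 194.29649909100416, 'k1': -0.06467582274379056, 'rvec': array([ 2.29278186, -0.24751258,  0.10879092]), 'tvec': array([-0.52573232,  0.10860892,  1.20354068])}
```

View pics/top0.png

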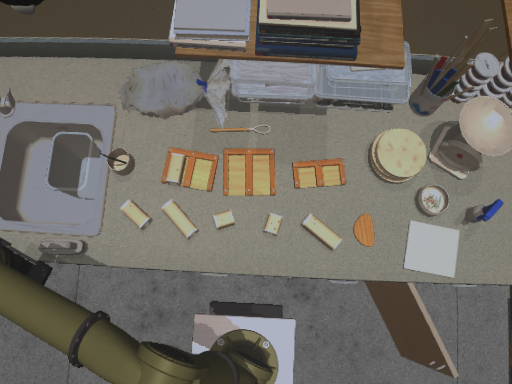

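View pics/side0.png

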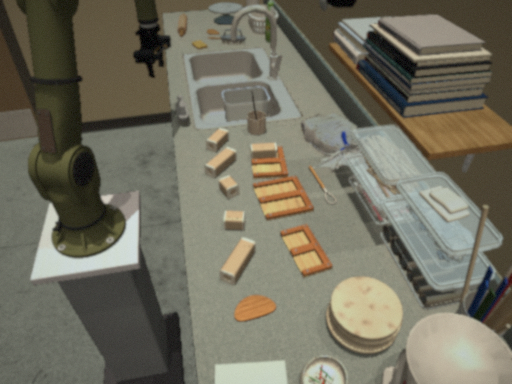

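Top view: loose posts at about (136,213), (180,218), (224,219), (273,224), (322,231). The racks are mid (190,170), long (249,172) and short (319,173). Next I'll segment them by colour.

```bash
cat > h.py <<'E'
import cv2,numpy as np
from cell import env
def cam(n):
    c=env.read_camera(n); c["K"]=np.array([[c["fx"],0,c["cx"]],[0,c["fy"],c["cy"]],[0,0,1.]])
    c["R"]=cv2.Rodrigues(c["rvec"])[0]; c["D"]=np.array([c["k1"],0,0,0.]); return c
def toplane(c,px,z):
    p=cv2.undistortPointsIter(np.float64(px).reshape(-1,1,2),c["K"],c["D"],None,None,(3,50,1e-10)).reshape(-1,2)
    d=np.c_[p,np.ones(len(p))]@c["R"]; o=-c["R"].T@c["tvec"]
    return (o+d*((z-o[2])/d[:,2])[:,None])[:,:2]
def topx(c,P): return cv2.projectPoints(np.float64(P),c["rvec"],c["tvec"],c["K"],c["D"])[0].reshape(-1,2)
E
python3 - <<'E'
from h import *
c=cam("top"); im=c["image"]
for p in [(136,213),(130,207),(180,218),(224,219),(273,224),(322,231),(175,168),(203,177),(190,150),(236,180),(250,215),(150,180)]:
    print(p,im[p[1],p[0]],cv2.cvtColor(im,cv2.COLOR_BGR2HSV)[p[1],p[0]])
cv2.imwrite("pics/crop1.png",cv2.resize(im[135:260,105:365],None,fx=3,fy=3,interpolation=cv2.INTER_CUBIC))
E
```

```text
(136, 213) [142 176 175] [ 31  49 176]
(130, 207) [140 175 176] [ 29  52 176]
(180, 218) [148 180 176] [ 34  45 180]
(224, 219) [154 180 176] [ 35  37 180]
(273, 224) [155 180 176] [ 35  35 180]
(322, 231) [150 179 175] [ 34  41 179]
(175, 168) [139 174 176] [ 28  54 176]
(203, 177) [120 180 176] [ 32  85 180]
(190, 150) [ 93 109 128] [ 14  70 128]
(236, 180) [109 162 177] [ 23  98 177]
(250, 215) [123 136 139] [ 24  29 139]
(150, 180) [117 128 130] [ 25  25 130]
```

View pics/crop1.png

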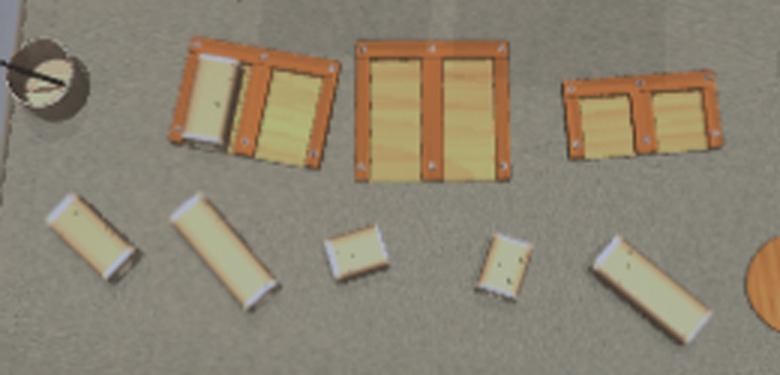

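```bash
cat > m.py <<'E'
from h import *
def rect(c,m,z):
    cs,_=cv2.findContours(m,cv2.RETR_EXTERNAL,cv2.CHAIN_APPROX_NONE)
    out=[]
    for k in cs:
        if cv2.contourArea(k)<120: continue
        P=toplane(c,k.reshape(-1,2),z)
        r=cv2.minAreaRect(np.float32(P*1000)); (x,y),(w,h),a=r
        if w<h: w,h,a=h,w,a+90
        a=(a+90)%180-90
        print(f"px {k.reshape(-1,2).mean(0).round()} xy ({x:.1f},{y:.1f}) size {w:.0f}x{h:.0f} long-axis yaw {a:.1f}")
        out.append((x,y,w,h,a))
    return out
E
python3 - <<'E'
from m import *
c=cam("top"); im=c["image"]; print("campos",-c["R"].T@c["tvec"])
hsv=cv2.cvtColor(cv2.resize(im,None,fx=1,fy=1),cv2.COLOR_BGR2HSV)
roi=np.zeros(im.shape[:2],np.uint8); roi[140:255,110:350]=255
white=cv2.inRange(hsv,(0,0,158),(60,70,255))&roi
rack=cv2.inRange(hsv,(3,110,90),(20,255,255))&roi
rack=cv2.morphologyEx(rack,cv2.MORPH_CLOSE,np.ones((3,3)))
print("posts z45"); rect(c,white,.045)
print("racks z17"); rect(c,rack,.017)
cv2.imwrite("pics/mask.png",cv2.resize(np.vstack([white,rack])[:, 105:365][np.r_[135:260,519:644]],None,fx=3,fy=2.3))
E
```

```text
campos [ 0.23148651 -0.00694866  1.43845702]
posts z45
px [321. 230.] xy (427.7,-229.6) size 127x40 long-axis yaw 53.3
px [273. 222.] xy (445.5,-74.0) size 56x43 long-axis yaw -17.2
px [223. 218.] xy (450.1,83.4) size 56x38 long-axis yaw -70.8
px [134. 213.] xy (452.0,367.7) size 91x40 long-axis yaw 51.3
px [178. 218.] xy (444.2,223.4) size 127x41 long-axis yaw 44.7
px [175. 166.] xy (609.6,251.8) size 95x38 long-axis yaw -7.3
racks z17
px [315. 172.] xy (623.9,-219.9) size 169x87 long-axis yaw -82.1
px [246. 171.] xy (615.7,11.6) size 169x154 long-axis yaw -86.9
px [190. 166.] xy (615.5,206.8) size 170x122 long-axis yaw 82.6
```

View pics/mask.png

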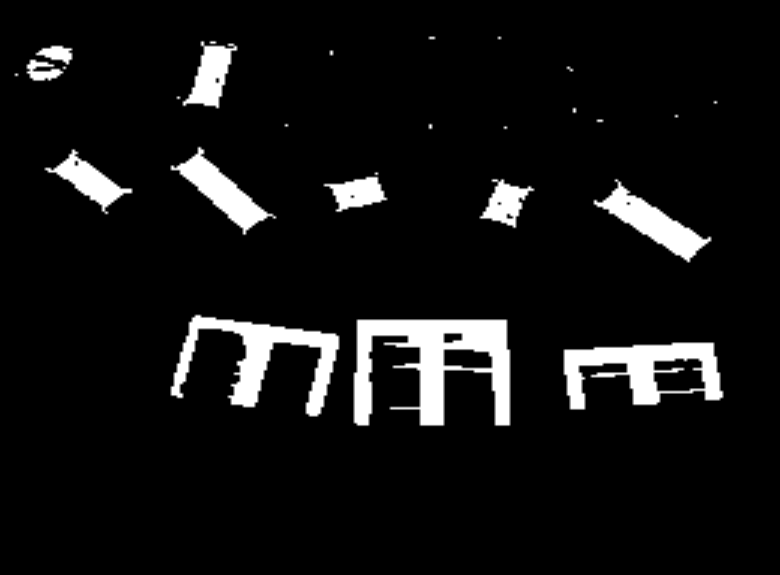

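Sizes match the given ones, so I have poses for every post and rack. Next is a small planner that prints the shifts needed, then the first pick (mid post).

```bash
cat > p.py <<'E'
import sys,numpy as np
from cell import env
from scipy.spatial.transform import Rotation as Ro
racks={"long":(615.7,11.6,3.1),"mid":(615.5,206.8,-7.4),"short":(623.9,-219.9,7.9)}
posts={"L1":(427.7,-229.6,53.3),"L2":(444.2,223.4,44.7),"M":(452,367.7,51.3),"S1":(445.5,-74,-17.2),"S2":(450.1,83.4,109.2)}
def slot(r,s):
    x,y,a=racks[r]; t=np.radians(a); return x-14*np.cos(t)-s*40.5*np.sin(t), y-14*np.sin(t)+s*40.5*np.cos(t), a
def go(t):
    o=env.get_obs(); p=o["tool_pos"]*1000; R=Ro.from_euler("xyz",o["tool_rot"],degrees=True)
    T=Ro.from_euler("xyz",[180,0,t[2]],degrees=True)
    rv=(R.inv()*T).as_rotvec(degrees=True); d=T.inv().apply([t[0]-p[0],t[1]-p[1],0])/10
    print("t %.1f pos %s rpy %s F %s w %.1f q7 %.0f"%(o["time_s"],p.round(1),o["tool_rot"].round(1),o["force"].round(1),o["grip_width"]*1000,o["qpos"][6]))
    print("target",np.round(t,1),"rot",rv.round(2),"then shift cm at target yaw",d.round(2),"rows",np.ceil(np.abs(rv).max()/7.16),np.ceil(np.linalg.norm(d)/4.1))
if __name__=="__main__":
    a=sys.argv[1:]
    go(posts[a[0]] if a[0] in posts else slot(a[0],int(a[1])))
E
python3 p.py M; for i in "L1" "L2" "S1" "S2" "long 1" "long -1" "mid -1" "short 1" "short -1"; do python3 p.py $i | tail -1 | cut -c1-40; done
```

```text
t 0.2 pos [255.9 597.1 221.9] rpy [-179.9    0.   156.8] F [ 0.7 -1.4 -0.2] w 87.0 q7 -3
target [452.  367.7  51.3] rot [-4.0000e-02  6.0000e-02  1.0551e+02] then shift cm at target yaw [-5.65 29.65  0.  ] rows 15.0 8.0
target [ 427.7 -229.6   53.3] rot [-4.00
target [444.2 223.4  44.7] rot [-4.0000e
target [445.5 -74.  -17.2] rot [0.0000e+
target [450.1  83.4 109.2] rot [-6.000e-
target [599.5  51.3   3.1] rot [-2.0000e
target [603.9 -29.6   3.1] rot [-2.0000e
target [596.4 168.4  -7.4] rot [-1.0000e
target [ 604.5 -181.7    7.9] rot [-2.00
target [ 615.6 -261.9    7.9] rot [-2.00
```

>>> servo_tool:
  plan:
    - [1,[0,0,0],[0,0,7.1]]
    - [1,[0,0,0],[0,0,7.1]]
    - [1,[0,0,0],[0,0,7.1]]
    - [1,[0,0,0],[0,0,7.1]]
    - [1,[0,0,0],[0,0,7.1]]
    - [1,[0,0,0],[0,0,7.1]]
    - [1,[0,0,0],[0,0,7.1]]
    - [1,[0,0,0],[0,0,7.1]]
    - [1,[0,0,0],[0,0,7.1]]
    - [1,[0,0,0],[0,0,7.1]]
    - [1,[0,0,0],[0,0,7.1]]
    - [1,[0,0,0],[0,0,7.1]]
    - [1,[0,0,0],[0,0,7.1]]
    - [1,[0,0,0],[0,0,7.1]]
    - [1,[0,0,0],[0,0,7.1]]
  force: 25

```text
time_s: 1.45
tool_pos: [0.2546, 0.5946, 0.2166]
tool_rot: [179.8, 0.6, 49.1]
force: [0.3, -0.6, 0.4]
grip_width: 0.0869
```

>>> servo_tool:
  plan:
    - [1,[-0.7,3.7,0],[0,0,0]]
    - [1,[-0.7,3.7,0],[0,0,0]]
    - [1,[-0.7,3.7,0],[0,0,0]]
    - [1,[-0.7,3.7,0],[0,0,0]]
    - [1,[-0.7,3.7,0],[0,0,0]]
    - [1,[-0.7,3.7,0],[0,0,0]]
    - [1,[-0.7,3.7,0],[0,0,0]]
    - [1,[-0.7,3.7,0],[0,0,0]]
    - [1,[0,0,0],[0,0,0]]

```text
time_s: 2.2
tool_pos: [0.4437, 0.3502, 0.2138]
tool_rot: [179.9, 0.8, 49.3]
force: [1.3, -0.4, 1.2]
grip_width: 0.0871
```

```bash
python3 p.py M
```

```text
t 2.2 pos [443.7 350.2 213.8] rpy [179.9   0.8  49.3] F [ 1.3 -0.4  1.2] w 87.1 q7 -79
target [452.  367.7  51.3] rot [ 0.09  0.77 -1.96] then shift cm at target yaw [ 1.89 -0.45 -0.  ] rows 1.0 1.0
```

>>> servo_tool:
  plan:
    - [1,[1.9,-0.5,0],[0,0.8,-2]]
    - [1,[0,0,3.5],[0,0,0]]
    - [1,[0,0,3.5],[0,0,0]]
    - [1,[0,0,3.5],[0,0,0]]
    - [1,[0,0,3.0],[0,0,0]]
    - [1,[0,0,0],[0,0,0]]

```text
time_s: 2.7
tool_pos: [0.4587, 0.3662, 0.0778]
tool_rot: [179.9, -0.6, 50.8]
force: [-1.6, -0.7, -0.3]
grip_width: 0.0869
```

```bash
python3 p.py M
```

```text
t 2.7 pos [458.7 366.2  77.8] rpy [179.9  -0.6  50.8] F [-1.6 -0.7 -0.3] w 86.9 q7 -75
target [452.  367.7  51.3] rot [ 0.15 -0.6  -0.5 ] then shift cm at target yaw [-0.3  -0.62 -0.  ] rows 1.0 1.0
```

>>> servo_tool:
  plan:
    - [1,[-0.3,-0.6,1.5],[0,-0.6,-0.5]]
    - [1,[0,0,2],[0,0,0]]
    - [1,[0,0,2],[0,0,0]]
    - [1,[0,0,0],[0,0,0]]

```text
time_s: 3.03
tool_pos: [0.4518, 0.3705, 0.0232]
tool_rot: [179.9, -0.1, 51.5]
force: [-0.6, -0.3, -0.7]
grip_width: 0.0869
```

```bash
python3 p.py M
```

```text
t 3.0 pos [451.8 370.5  23.2] rpy [ 1.799e+02 -1.000e-01  5.150e+01] F [-0.6 -0.3 -0.7] w 86.9 q7 -74
target [452.  367.7  51.3] rot [ 0.12 -0.09  0.16] then shift cm at target yaw [-0.21  0.19  0.  ] rows 1.0 1.0
```

>>> servo_tool:
  plan:
    - [1,[-0.2,0.2,0.4],[0,0,0]]
    - [0,[0,0,0],[0,0,0]]
    - [0,[0,0,0],[0,0,0]]
    - [0,[0,0,0],[0,0,0]]
    - [0,[0,0,0],[0,0,0]]
    - [0,[0,0,0],[0,0,0]]
    - [0,[0,0,0],[0,0,0]]
    - [0,[0,0,0],[0,0,0]]
  force: 30

```text
time_s: 3.7
tool_pos: [0.4556, 0.3724, 0.0273]
tool_rot: [179.9, -0.8, 51.6]
force: [-0.2, 0.5, -0.2]
grip_width: 0.0482
```

```bash
python3 p.py M;python3 p.py mid -1
```

```text
t 3.7 pos [455.6 372.4  27.3] rpy [179.9  -0.8  51.6] F [-0.2  0.5 -0.2] w 48.2 q7 -74
target [452.  367.7  51.3] rot [ 0.15 -0.77  0.26] then shift cm at target yaw [-0.59  0.01  0.  ] rows 1.0 1.0
t 3.7 pos [455.6 372.4  27.3] rpy [179.9  -0.8  51.6] F [-0.2  0.5 -0.2] w 48.2 q7 -74
target [596.4 168.4  -7.4] rot [-0.26 -0.77 58.95] then shift cm at target yaw [16.59 18.41  0.  ] rows 9.0 7.0
```

>>> servo_tool:
  plan:
    - [0.6,[-0.6,0,0.8],[0,-0.8,0]]
    - [0,[0,0,0],[0,0,0]]
    - [0,[0,0,0],[0,0,0]]
  force: 30

```text
time_s: 3.95
tool_pos: [0.4514, 0.368, 0.019]
tool_rot: [179.9, 0.1, 51.6]
force: [-1.4, 2.2, 9.8]
grip_width: 0.0447
```

```bash
python3 p.py M;python3 p.py mid -1
```

```text
t 4.0 pos [451.4 368.   19. ] rpy [1.799e+02 1.000e-01 5.160e+01] F [-1.4  2.2  9.8] w 44.7 q7 -74
target [452.  367.7  51.3] rot [0.09 0.05 0.25] then shift cm at target yaw [0.02 0.07 0.  ] rows 1.0 1.0
t 4.0 pos [451.4 368.   19. ] rpy [1.799e+02 1.000e-01 5.160e+01] F [-1.4  2.2  9.8] w 44.7 q7 -74
target [596.4 168.4  -7.4] rot [ 0.11 -0.   58.95] then shift cm at target yaw [16.95 17.92  0.  ] rows 9.0 7.0
```

>>> servo_tool:
  plan:
    - [0,[0,0,-2],[0,0,0]]
    - [0,[0,0,-3],[0,0,3]]
    - [0,[0,0,-3],[0,0,7]]
    - [0,[0,0,-3],[0,0,7]]
    - [0,[0,0,0],[0,0,7]]
    - [0,[0,0,0],[0,0,7]]
    - [0,[0,0,0],[0,0,7]]
    - [0,[0,0,0],[0,0,7]]
    - [0,[0,0,0],[0,0,7]]
    - [0,[0,0,0],[0,0,7]]
    - [0,[2.4,2.6,0],[0,0,0]]
    - [0,[2.4,2.6,0],[0,0,0]]
    - [0,[2.4,2.6,0],[0,0,0]]
    - [0,[2.4,2.6,0],[0,0,0]]
    - [0,[2.4,2.6,0],[0,0,0]]
    - [0,[2.4,2.6,0],[0,0,0]]
    - [0,[1,1,0],[0,0,0]]
    - [0,[0,0,0],[0,0,0]]

```text
time_s: 5.45
tool_pos: [0.5689, 0.1678, 0.1169]
tool_rot: [178.4, 1.2, -8.7]
force: [0.9, 0.2, -3.2]
grip_width: 0.0446
```

```bash
python3 p.py mid -1
```

```text
t 5.5 pos [568.9 167.8 116.9] rpy [178.4   1.2  -8.7] F [ 0.9  0.2 -3.2] w 44.6 q7 -110
target [596.4 168.4  -7.4] rot [ 1.62  1.2  -1.33] then shift cm at target yaw [ 2.72 -0.41 -0.  ] rows 1.0 1.0
```

>>> servo_tool:
  plan:
    - [0,[1.4,-0.2,0],[1.6,1.2,-1.3]]
    - [0,[1.4,-0.2,0],[0,0,0]]
    - [0,[0,0,2],[0,0,0]]
    - [0,[0,0,2],[0,0,0]]
    - [0,[0,0,0],[0,0,0]]

```text
time_s: 5.87
tool_pos: [0.5949, 0.1686, 0.072]
tool_rot: [180.0, 0.3, -7.5]
force: [-0.4, -0.1, -2.6]
grip_width: 0.0449
```

```bash
python3 p.py mid -1; python3 - <<'E'
from h import *
c=cam("top"); cv2.imwrite("pics/t2.png",cv2.resize(c["image"][120:250,140:290],None,fx=4,fy=4,interpolation=cv2.INTER_CUBIC))
E
```

```text
t 5.9 pos [594.9 168.6  72. ] rpy [180.    0.3  -7.5] F [-0.4 -0.1 -2.6] w 44.9 q7 -105
target [596.4 168.4  -7.4] rot [ 0.03  0.31 -0.06] then shift cm at target yaw [ 0.15 -0.   -0.  ] rows 1.0 1.0
```

View pics/t2.png

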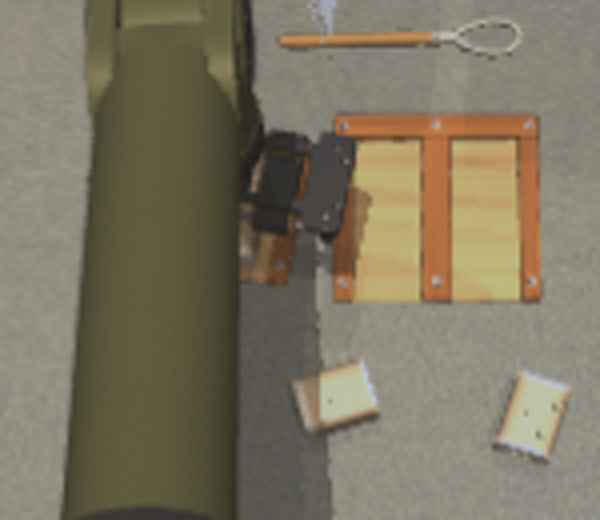

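The arm hides the notch, so I'll trust the numbers and lower the post.

>>> servo_tool:
  plan:
    - [0,[0.1,0,1.8],[0,0.3,0]]
    - [0,[0,0,1.6],[0,0,0]]
    - [0,[0,0,0.8],[0,0,0]]
    - [0,[0,0,0.2],[0,0,0]]

```text
time_s: 6.25
tool_pos: [0.5963, 0.1733, 0.0314]
tool_rot: [-179.8, -0.1, -7.2]
force: [-1.1, -0.4, -2.8]
grip_width: 0.0446
```

```bash
python3 p.py mid -1
```

```text
t 6.2 pos [596.3 173.3  31.4] rpy [-1.798e+02 -1.000e-01 -7.200e+00] F [-1.1 -0.4 -2.8] w 44.6 q7 -104
target [596.4 168.4  -7.4] rot [-0.2  -0.13  0.22] then shift cm at target yaw [0.07 0.49 0.  ] rows 1.0 1.0
```

>>> servo_tool:
  plan:
    - [0,[0.1,0.5,0],[0,0,0.2]]
    - [0,[0,0.1,0.4],[0,0,0]]
    - [0,[0,0,0.3],[0,0,0]]

```text
time_s: 6.5
tool_pos: [0.5973, 0.1686, 0.0265]
tool_rot: [-179.7, -0.2, -7.3]
force: [-1.2, 0.3, -2.8]
grip_width: 0.0449
```

```bash
python3 p.py mid -1
```

```text
t 6.5 pos [597.3 168.6  26.5] rpy [-179.7   -0.2   -7.3] F [-1.2  0.3 -2.8] w 44.9 q7 -103
target [596.4 168.4  -7.4] rot [-0.31 -0.23  0.11] then shift cm at target yaw [-0.09  0.02  0.  ] rows 1.0 1.0
```

>>> servo_tool:
  plan:
    - [0,[-0.1,0,0.4],[0,0,0]]
    - [0,[0,0,0.1],[0,0,0]]
    - [0.65,[0,0,0],[0,0,0]]
    - [0.65,[0,0,0],[0,0,0]]
    - [0.65,[0,0,0],[0,0,0]]
    - [0.65,[0,0,0],[0,0,0]]

```text
time_s: 7.0
tool_pos: [0.6006, 0.1692, 0.0264]
tool_rot: [-179.4, -0.7, -7.4]
force: [-0.0, 0.1, 0.6]
grip_width: 0.0554
```

```bash
python3 p.py mid -1; python3 p.py L2
```

```text
t 7.0 pos [600.6 169.2  26.4] rpy [-179.4   -0.7   -7.4] F [-0.   0.1  0.6] w 55.4 q7 -103
target [596.4 168.4  -7.4] rot [-0.59 -0.69  0.05] then shift cm at target yaw [-0.41  0.13  0.  ] rows 1.0 1.0
t 7.0 pos [600.6 169.2  26.4] rpy [-179.4   -0.7   -7.4] F [-0.   0.1  0.6] w 55.4 q7 -103
target [444.2 223.4  44.7] rot [ -0.23  -0.91 -52.05] then shift cm at target yaw [ -7.31 -14.85  -0.  ] rows 8.0 5.0
```

>>> servo_tool:
  plan:
    - [0.65,[-0.2,0,-2],[0,0,0]]
    - [0.65,[0,0,-3],[0,0,0]]
    - [1,[0,0,-3.5],[0,0,0]]
    - [1,[0,0,-2],[0,0,-6.5]]
    - [1,[0,0,0],[0,0,-6.5]]
    - [1,[0,0,0],[0,0,-6.5]]
    - [1,[0,0,0],[0,0,-6.5]]
    - [1,[0,0,0],[0,0,-6.5]]
    - [1,[0,0,0],[0,0,-6.5]]
    - [1,[0,0,0],[0,0,-6.5]]
    - [1,[0,0,0],[0,0,-6.5]]
    - [1,[-1.5,-3,0],[0,0,0]]
    - [1,[-1.5,-3,0],[0,0,0]]
    - [1,[-1.5,-3,0],[0,0,0]]
    - [1,[-1.5,-3,0],[0,0,0]]
    - [1,[-1.3,-2.8,0],[0,0,0]]
    - [1,[0,0,0],[0,0,0]]

```text
time_s: 8.42
tool_pos: [0.4377, 0.2148, 0.1341]
tool_rot: [179.3, -1.2, 47.0]
force: [-0.2, 0.8, 0.1]
grip_width: 0.0869
```

```bash
python3 p.py L2
```

```text
t 8.4 pos [437.7 214.8 134.1] rpy [179.3  -1.2  47. ] F [-0.2  0.8  0.1] w 86.9 q7 -72
target [444.2 223.4  44.7] rot [ 0.67 -1.2   2.3 ] then shift cm at target yaw [ 1.07 -0.15 -0.  ] rows 1.0 1.0
```

Time is plentiful, so I'll correct and descend in small steps.

>>> servo_tool:
  plan:
    - [1,[1,-0.1,0],[0.7,-1.2,2.3]]
    - [1,[0,0,2.5],[0,0,0]]
    - [1,[0,0,2.5],[0,0,0]]
    - [1,[0,0,2],[0,0,0]]
    - [1,[0,0,0],[0,0,0]]

```text
time_s: 8.83
tool_pos: [0.4453, 0.2267, 0.0659]
tool_rot: [-179.9, -0.6, 44.9]
force: [-1.0, -0.5, -1.1]
grip_width: 0.0873
```

```bash
python3 p.py L2
```

```text
t 8.8 pos [445.3 226.7  65.9] rpy [-179.9   -0.6   44.9] F [-1.  -0.5 -1.1] w 87.3 q7 -72
target [444.2 223.4  44.7] rot [-0.07 -0.6   0.17] then shift cm at target yaw [-0.31  0.15  0.  ] rows 1.0 1.0
```

>>> servo_tool:
  plan:
    - [1,[-0.3,0.2,1.8],[0,-0.6,0]]
    - [1,[0,0,1.8],[0,0,0]]
    - [1,[-0.1,0,1],[0,0,0]]
    - [0.6,[-0.1,0,0.1],[0,0,0]]
    - [0.6,[-0.05,0,0.1],[0,0,0]]
    - [0.6,[-0.05,0,0.1],[0,0,0]]
    - [0.6,[-0.05,0,0.1],[0,0,0]]
    - [0.6,[-0.05,0,0.1],[0,0,0]]

```text
time_s: 9.5
tool_pos: [0.4477, 0.2217, 0.0196]
tool_rot: [179.9, -0.5, 44.8]
force: [0.2, 0.3, -0.7]
grip_width: 0.0615
```

```bash
python3 p.py L2
```

```text
t 9.5 pos [447.7 221.7  19.6] rpy [179.9  -0.5  44.8] F [ 0.2  0.3 -0.7] w 61.5 q7 -70
target [444.2 223.4  44.7] rot [ 0.06 -0.51  0.06] then shift cm at target yaw [-0.13 -0.37 -0.  ] rows 1.0 1.0
```

>>> servo_tool:
  plan:
    - [0.6,[-0.2,-0.4,0.1],[0,-0.5,0]]
    - [0,[-0.05,0,0.1],[0,0,0]]
    - [0,[-0.05,0,0.1],[0,0,0]]
    - [0,[-0.05,0,0.1],[0,0,0]]
    - [0,[-0.05,0,0.1],[0,0,0]]
    - [0,[0,0,0],[0,0,0]]
    - [0,[0,0,0],[0,0,0]]

```text
time_s: 10.08
tool_pos: [0.4429, 0.2238, 0.018]
tool_rot: [180.0, -0.3, 44.8]
force: [0.5, 0.9, -1.2]
grip_width: 0.0448
```

```bash
python3 p.py L2; python3 p.py long 1
```

```text
t 10.1 pos [442.9 223.8  18. ] rpy [180.   -0.3  44.8] F [ 0.5  0.9 -1.2] w 44.8 q7 -70
target [444.2 223.4  44.7] rot [ 0.   -0.25  0.07] then shift cm at target yaw [0.06 0.12 0.  ] rows 1.0 1.0
t 10.1 pos [442.9 223.8  18. ] rpy [180.   -0.3  44.8] F [ 0.5  0.9 -1.2] w 44.8 q7 -70
target [599.5  51.3   3.1] rot [-0.09 -0.24 41.67] then shift cm at target yaw [14.71 18.08  0.  ] rows 6.0 6.0
```

>>> servo_tool:
  plan:
    - [0,[0,0,-2],[0,0,0]]
    - [0,[0,0,-3],[0,0,3]]
    - [0,[0,0,-3],[0,0,6.5]]
    - [0,[0,0,-3],[0,0,6.5]]
    - [0,[0,0,0],[0,0,6.5]]
    - [0,[0,0,0],[0,0,6.5]]
    - [0,[0,0,0],[0,0,6.5]]
    - [0,[0,0,0],[0,0,6]]
    - [0,[2.3,2.6,0],[0,0,0]]
    - [0,[2.3,2.6,0],[0,0,0]]
    - [0,[2.3,2.6,0],[0,0,0]]
    - [0,[2.3,2.6,0],[0,0,0]]
    - [0,[2.3,2.6,0],[0,0,0]]
    - [0,[2.3,2.6,0],[0,0,0]]
    - [0,[1.8,2,0],[0,0,0]]
    - [0,[0,0,0],[0,0,0]]

```text
time_s: 11.42
tool_pos: [0.592, 0.0413, 0.1117]
tool_rot: [179.1, 1.7, 1.8]
force: [0.1, -1.2, -4.3]
grip_width: 0.0452
```

```bash
python3 p.py long 1
```

```text
t 11.4 pos [592.   41.3 111.7] rpy [179.1   1.7   1.8] F [ 0.1 -1.2 -4.3] w 45.2 q7 -87
target [599.5  51.3   3.1] rot [ 0.85  1.68 -1.3 ] then shift cm at target yaw [ 0.81 -0.96 -0.  ] rows 1.0 1.0
```

>>> servo_tool:
  plan:
    - [0,[0.8,-1,0],[0.9,1.7,-1.3]]
    - [0,[0,0,2],[0,0,0]]
    - [0,[0,0,2],[0,0,0]]
    - [0,[0,0,1.8],[0,0,0]]
    - [0,[0,0,0],[0,0,0]]

```text
time_s: 11.83
tool_pos: [0.5965, 0.0471, 0.045]
tool_rot: [179.8, 0.5, 2.7]
force: [-0.8, 0.5, -6.3]
grip_width: 0.045
```

```bash
python3 p.py long 1
```

```text
t 11.8 pos [596.5  47.1  45. ] rpy [179.8   0.5   2.7] F [-0.8  0.5 -6.3] w 45.0 q7 -84
target [599.5  51.3   3.1] rot [ 0.18  0.46 -0.35] then shift cm at target yaw [ 0.33 -0.4  -0.  ] rows 1.0 1.0
```

>>> servo_tool:
  plan:
    - [0,[0.3,-0.4,0],[0.2,0.5,-0.3]]
    - [0,[0,0,0.7],[0,0,0]]
    - [0,[0,0,0],[0,0,0]]

```text
time_s: 12.08
tool_pos: [0.5973, 0.052, 0.036]
tool_rot: [180.0, 0.2, 3.1]
force: [-1.1, 0.1, -4.1]
grip_width: 0.0447
```

```bash
python3 p.py long 1
```

```text
t 12.1 pos [597.3  52.   36. ] rpy [180.    0.2   3.1] F [-1.1  0.1 -4.1] w 44.7 q7 -83
target [599.5  51.3   3.1] rot [0.01 0.19 0.02] then shift cm at target yaw [0.21 0.08 0.  ] rows 1.0 1.0
```

>>> servo_tool:
  plan:
    - [0,[0.2,0.1,0.6],[0,0.2,0]]
    - [0,[0,0.05,0.5],[0,0,0]]
    - [0,[0,0,0.2],[0,0,0]]

```text
time_s: 12.33
tool_pos: [0.6015, 0.0516, 0.0244]
tool_rot: [-179.9, -0.3, 3.2]
force: [-0.8, 0.5, -4.9]
grip_width: 0.0449
```

```bash
python3 p.py long 1
```

```text
t 12.3 pos [601.5  51.6  24.4] rpy [-179.9   -0.3    3.2] F [-0.8  0.5 -4.9] w 44.9 q7 -83
target [599.5  51.3   3.1] rot [-0.06 -0.29  0.09] then shift cm at target yaw [-0.2   0.02  0.  ] rows 1.0 1.0
```

>>> servo_tool:
  plan:
    - [0,[-0.2,0,0.2],[0,-0.3,0]]
    - [0,[0,0,0.1],[0,0,0]]
    - [0.65,[-0.05,0,0.05],[0,0,0]]
    - [0.65,[-0.05,0,0.05],[0,0,0]]
    - [0.65,[-0.05,0,0],[0,0,0]]
    - [0.65,[-0.05,0,0],[0,0,0]]

```text
time_s: 12.83
tool_pos: [0.6019, 0.0514, 0.0251]
tool_rot: [-179.8, -0.5, 3.2]
force: [-0.0, -0.5, 0.2]
grip_width: 0.0557
```

```bash
python3 p.py long 1; python3 p.py S2
```

```text
t 12.8 pos [601.9  51.4  25.1] rpy [-179.8   -0.5    3.2] F [-0.  -0.5  0.2] w 55.7 q7 -83
target [599.5  51.3   3.1] rot [-0.15 -0.48  0.06] then shift cm at target yaw [-0.23 -0.   -0.  ] rows 1.0 1.0
t 12.8 pos [601.9  51.4  25.1] rpy [-179.8   -0.5    3.2] F [-0.  -0.5  0.2] w 55.7 q7 -83
target [450.1  83.4 109.2] rot [   0.34   -0.47 -106.04] then shift cm at target yaw [  8.02 -13.28  -0.  ] rows 15.0 4.0
```

>>> servo_tool:
  plan:
    - [0.65,[-0.2,0,-2],[0,0,0]]
    - [0.65,[0,0,-3],[0,0,0]]
    - [1,[0,0,-3.5],[0,0,0]]
    - [1,[0,0,-2],[0,0,6.5]]
    - [1,[0,0,0],[0,0,6.5]]
    - [1,[0,0,0],[0,0,6]]
    - [1,[0,0,0],[0,0,0]]

```text
time_s: 13.42
tool_pos: [0.5999, 0.0505, 0.1365]
tool_rot: [-179.6, -0.6, -16.7]
force: [-0.5, -0.9, -0.4]
grip_width: 0.0818
```

```bash
python3 p.py S1
```

```text
t 13.4 pos [599.9  50.5 136.5] rpy [-179.6   -0.6  -16.7] F [-0.5 -0.9 -0.4] w 81.8 q7 -105
target [445.5 -74.  -17.2] rot [-0.42 -0.58  0.47] then shift cm at target yaw [-11.07  16.46   0.  ] rows 1.0 5.0
```

>>> servo_tool:
  plan:
    - [1,[-2.2,3.2,0],[-0.4,-0.6,0.4]]
    - [1,[-2.2,3.2,0],[0,0,0]]
    - [1,[-2.2,3.2,0],[0,0,0]]
    - [1,[-2.2,3.2,0],[0,0,0]]
    - [1,[-2.2,3.2,0],[0,0,0]]
    - [1,[0,0,0],[0,0,0]]
    - [1,[0,0,0],[0,0,0]]

```text
time_s: 14.0
tool_pos: [0.4437, -0.0737, 0.1333]
tool_rot: [-179.9, -0.1, -15.6]
force: [0.3, 0.7, 0.4]
grip_width: 0.0867
```

```bash
python3 p.py S1
```

```text
t 14.0 pos [443.7 -73.7 133.3] rpy [-1.799e+02 -1.000e-01 -1.560e+01] F [0.3 0.7 0.4] w 86.7 q7 -102
target [445.5 -74.  -17.2] rot [-0.07 -0.07  1.61] then shift cm at target yaw [ 0.18 -0.02 -0.  ] rows 1.0 1.0
```

>>> servo_tool:
  plan:
    - [1,[0.1,0,0],[0,0,1.6]]
    - [1,[0,0,2.5],[0,0,0]]
    - [1,[0,0,2.5],[0,0,0]]
    - [1,[0,0,2],[0,0,0]]
    - [1,[0,0,0],[0,0,0]]

```text
time_s: 14.42
tool_pos: [0.451, -0.072, 0.0633]
tool_rot: [-179.8, -0.5, -17.0]
force: [-1.6, 0.4, -0.8]
grip_width: 0.087
```

```bash
python3 p.py S1
```

```text
t 14.4 pos [451.  -72.   63.3] rpy [-179.8   -0.5  -17. ] F [-1.6  0.4 -0.8] w 87.0 q7 -99
target [445.5 -74.  -17.2] rot [-0.21 -0.55  0.18] then shift cm at target yaw [-0.47  0.36  0.  ] rows 1.0 1.0
```

>>> servo_tool:
  plan:
    - [1,[-0.5,0.3,1.7],[-0.2,-0.6,0]]
    - [1,[-0.1,0,1.7],[0,0,0]]
    - [1,[-0.1,0,1],[0,0,0]]
    - [0.6,[-0.1,0,0.1],[0,0,0]]
    - [0.6,[-0.05,0,0.1],[0,0,0]]
    - [0.6,[-0.05,0,0.1],[0,0,0]]
    - [0.6,[-0.05,0,0.1],[0,0,0]]
    - [0.6,[-0.05,0,0.1],[0,0,0]]

```text
time_s: 15.08
tool_pos: [0.4484, -0.0697, 0.0166]
tool_rot: [179.8, -0.3, -16.6]
force: [-0.3, -0.5, -0.4]
grip_width: 0.0613
```

```bash
python3 p.py S1
```

```text
t 15.1 pos [448.4 -69.7  16.6] rpy [179.8  -0.3 -16.6] F [-0.3 -0.5 -0.4] w 61.3 q7 -95
target [445.5 -74.  -17.2] rot [ 0.17 -0.28  0.57] then shift cm at target yaw [-0.15  0.5   0.  ] rows 1.0 1.0
```

>>> servo_tool:
  plan:
    - [0.6,[-0.2,0.5,-0.2],[0,-0.3,0.6]]
    - [0,[-0.05,0,0.1],[0,0,0]]
    - [0,[-0.05,0,0.1],[0,0,0]]
    - [0,[-0.05,0,0.1],[0,0,0]]
    - [0,[-0.05,0,0.1],[0,0,0]]
    - [0,[0,0,0],[0,0,0]]
    - [0,[0,0,0],[0,0,0]]

```text
time_s: 15.67
tool_pos: [0.445, -0.0743, 0.0185]
tool_rot: [-180.0, -0.2, -17.3]
force: [0.4, 0.4, -1.4]
grip_width: 0.0449
```

```bash
python3 p.py S1; python3 p.py short 1
```

```text
t 15.7 pos [445.  -74.3  18.5] rpy [-180.    -0.2  -17.3] F [ 0.4  0.4 -1.4] w 44.9 q7 -95
target [445.5 -74.  -17.2] rot [-0.04 -0.18 -0.12] then shift cm at target yaw [ 0.04 -0.04 -0.  ] rows 1.0 1.0
t 15.7 pos [445.  -74.3  18.5] rpy [-180.    -0.2  -17.3] F [ 0.4  0.4 -1.4] w 44.9 q7 -95
target [ 604.5 -181.7    7.9] rot [ -0.    -0.18 -25.22] then shift cm at target yaw [14.32 12.83  0.  ] rows 4.0 5.0
```

>>> servo_tool:
  plan:
    - [0,[0,0,-2],[0,0,0]]
    - [0,[0,0,-3],[0,0,0]]
    - [0,[0,0,-3],[0,0,-6]]
    - [0,[0,0,-3],[0,0,-6]]
    - [0,[0,0,0],[0,0,-6]]
    - [0,[0,0,0],[0,0,-6]]
    - [0,[2.4,2.1,0],[0,0,0]]
    - [0,[2.4,2.1,0],[0,0,0]]
    - [0,[2.4,2.1,0],[0,0,0]]
    - [0,[2.4,2.1,0],[0,0,0]]
    - [0,[2.4,2.1,0],[0,0,0]]
    - [0,[2.3,2.1,0],[0,0,0]]
    - [0,[0,0,0],[0,0,0]]

```text
time_s: 16.75
tool_pos: [0.6042, -0.178, 0.1248]
tool_rot: [-179.6, 0.3, 8.4]
force: [-0.6, 0.5, -2.2]
grip_width: 0.0451
```

```bash
python3 p.py short 1
```

```text
t 16.8 pos [ 604.2 -178.   124.8] rpy [-179.6    0.3    8.4] F [-0.6  0.5 -2.2] w 45.1 q7 -53
target [ 604.5 -181.7    7.9] rot [-0.44  0.26  0.53] then shift cm at target yaw [-0.02  0.37  0.  ] rows 1.0 1.0
```

>>> servo_tool:
  plan:
    - [0,[0,0.4,1],[-0.4,0.3,0.5]]
    - [0,[0,0,2],[0,0,0]]
    - [0,[0,0,2],[0,0,0]]
    - [0,[0,0,2],[0,0,0]]
    - [0,[0,0,0],[0,0,0]]

```text
time_s: 17.17
tool_pos: [0.6038, -0.1838, 0.0482]
tool_rot: [179.9, 0.3, 7.8]
force: [-1.2, -0.0, -2.0]
grip_width: 0.0449
```

```bash
python3 p.py short 1
```

```text
t 17.2 pos [ 603.8 -183.8   48.2] rpy [179.9   0.3   7.8] F [-1.2 -0.  -2. ] w 44.9 q7 -51
target [ 604.5 -181.7    7.9] rot [ 0.11  0.31 -0.14] then shift cm at target yaw [ 0.1 -0.2 -0. ] rows 1.0 1.0
```

>>> servo_tool:
  plan:
    - [0,[0.1,-0.2,0.4],[0,0.3,0]]
    - [0,[0,0,0.7],[0,0,0]]
    - [0,[0,0,0.2],[0,0,0]]

```text
time_s: 17.42
tool_pos: [0.6039, -0.1808, 0.0347]
tool_rot: [179.9, 0.0, 7.8]
force: [-1.0, -0.1, -2.1]
grip_width: 0.0451
```

```bash
python3 p.py short 1
```

```text
t 17.4 pos [ 603.9 -180.8   34.7] rpy [179.9   0.    7.8] F [-1.  -0.1 -2.1] w 45.1 q7 -50
target [ 604.5 -181.7    7.9] rot [ 0.08  0.03 -0.13] then shift cm at target yaw [0.04 0.09 0.  ] rows 1.0 1.0
```

>>> servo_tool:
  plan:
    - [0,[0,0.1,0.6],[0,0,0]]
    - [0,[0,0,0.4],[0,0,0]]
    - [0,[-0.1,0,0.2],[0,0,0]]

```text
time_s: 17.67
tool_pos: [0.6048, -0.1818, 0.0239]
tool_rot: [179.9, -0.2, 7.8]
force: [0.1, 0.1, -2.3]
grip_width: 0.0448
```

```bash
python3 p.py short 1
```

```text
t 17.7 pos [ 604.8 -181.8   23.9] rpy [179.9  -0.2   7.8] F [ 0.1  0.1 -2.3] w 44.8 q7 -50
target [ 604.5 -181.7    7.9] rot [ 0.11 -0.2  -0.07] then shift cm at target yaw [-0.03 -0.01 -0.  ] rows 1.0 1.0
```

Next I'll release, lift, and turn for L1 (yaw 7.8→53.3, so tool turn −45.5).

>>> servo_tool:
  plan:
    - [0,[-0.1,0,0.1],[0,-0.2,0]]
    - [0.65,[-0.05,0,0.05],[0,0,0]]
    - [0.65,[-0.05,0,0],[0,0,0]]
    - [0.65,[-0.05,0,0],[0,0,0]]
    - [0.65,[-0.05,0,0],[0,0,0]]
    - [0.65,[-0.1,0,-2],[0,0,0]]
    - [0.65,[0,0,-3],[0,0,0]]
    - [1,[0,0,-3.5],[0,0,0]]
    - [1,[0,0,-2],[0,0,-6.5]]
    - [1,[0,0,0],[0,0,-6.5]]
    - [1,[0,0,0],[0,0,-6.5]]
    - [1,[0,0,0],[0,0,-6.5]]
    - [1,[0,0,0],[0,0,-6.5]]
    - [1,[0,0,0],[0,0,-6.5]]
    - [1,[0,0,0],[0,0,-6]]
    - [1,[0,0,0],[0,0,0]]

```text
time_s: 19.0
tool_pos: [0.6022, -0.1851, 0.1381]
tool_rot: [179.4, -0.1, 54.8]
force: [0.0, 0.7, -0.9]
grip_width: 0.0869
```

```bash
python3 p.py L1
```

```text
t 19.0 pos [ 602.2 -185.1  138.1] rpy [ 1.794e+02 -1.000e-01  5.480e+01] F [ 0.   0.7 -0.9] w 86.9 q7 -10
target [ 427.7 -229.6   53.3] rot [ 0.57 -0.09  1.54] then shift cm at target yaw [-13.99 -11.33  -0.  ] rows 1.0 5.0
```

>>> servo_tool:
  plan:
    - [1,[-2.8,-2.2,0],[0.6,0,1.5]]
    - [1,[-2.8,-2.2,0],[0,0,0]]
    - [1,[-2.8,-2.2,0],[0,0,0]]
    - [1,[-2.8,-2.2,0],[0,0,0]]
    - [1,[-2.8,-2.2,0],[0,0,0]]
    - [1,[0,0,0],[0,0,0]]
    - [1,[0,0,0],[0,0,0]]

```text
time_s: 19.58
tool_pos: [0.4244, -0.2329, 0.1358]
tool_rot: [-180.0, -0.3, 52.1]
force: [0.9, 0.7, 0.3]
grip_width: 0.0872
```

```bash
python3 p.py L1; python3 - <<'E'
from h import *
c=cam("top"); cv2.imwrite("pics/t3.png",cv2.resize(c["image"][135:260,105:365],None,fx=3,fy=3,interpolation=cv2.INTER_CUBIC))
E
```

```text
t 19.6 pos [ 424.4 -232.9  135.8] rpy [-180.    -0.3   52.1] F [0.9 0.7 0.3] w 87.2 q7 -11
target [ 427.7 -229.6   53.3] rot [-0.01 -0.27 -1.19] then shift cm at target yaw [0.46 0.07 0.  ] rows 1.0 1.0
```

View pics/t3.png

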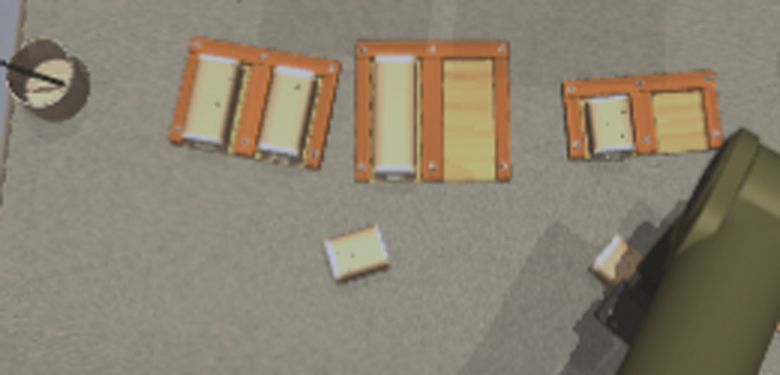

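Three posts lie in their notches: mid at crop (287,110), long (395,115) and short (610,125). I'll carry on with L1.

>>> servo_tool:
  plan:
    - [1,[0.4,0,0],[0,-0.3,-1.2]]
    - [1,[0,0,2.5],[0,0,0]]
    - [1,[0,0,2.5],[0,0,0]]
    - [1,[0,0,2],[0,0,0]]
    - [1,[0,0,0],[0,0,0]]

```text
time_s: 20.05
tool_pos: [0.4348, -0.2291, 0.0658]
tool_rot: [179.6, 0.1, 53.6]
force: [-0.7, 0.3, -0.6]
grip_width: 0.0871
```

```bash
python3 p.py L1
```

```text
t 20.1 pos [ 434.8 -229.1   65.8] rpy [1.796e+02 1.000e-01 5.360e+01] F [-0.7  0.3 -0.6] w 87.1 q7 -6
target [ 427.7 -229.6   53.3] rot [0.4  0.07 0.26] then shift cm at target yaw [-0.46 -0.54 -0.  ] rows 1.0 1.0
```

>>> servo_tool:
  plan:
    - [1,[-0.5,-0.6,1.7],[0.4,0,0.3]]
    - [1,[-0.1,-0.1,1.7],[0,0,0]]
    - [1,[-0.1,-0.1,1],[0,0,0]]
    - [0.6,[-0.05,-0.05,0.1],[0,0,0]]
    - [0.6,[-0.05,-0.05,0.1],[0,0,0]]
    - [0.6,[-0.05,-0.05,0.1],[0,0,0]]
    - [0.6,[-0.05,-0.05,0.1],[0,0,0]]
    - [0.6,[-0.05,-0.05,0.1],[0,0,0]]

```text
time_s: 20.72
tool_pos: [0.4295, -0.2301, 0.0192]
tool_rot: [179.7, 0.2, 53.7]
force: [-0.1, -0.4, 0.4]
grip_width: 0.0617
```

```bash
python3 p.py L1
```

```text
t 20.7 pos [ 429.5 -230.1   19.2] rpy [179.7   0.2  53.7] F [-0.1 -0.4  0.4] w 61.7 q7 -2
target [ 427.7 -229.6   53.3] rot [0.33 0.24 0.4 ] then shift cm at target yaw [-0.07 -0.17 -0.  ] rows 1.0 1.0
```

>>> servo_tool:
  plan:
    - [0.6,[-0.1,-0.2,0.1],[0.3,0.2,0.4]]
    - [0,[-0.05,0,0.1],[0,0,0]]
    - [0,[-0.05,0,0.1],[0,0,0]]
    - [0,[-0.05,0,0.1],[0,0,0]]
    - [0,[-0.05,0,0.1],[0,0,0]]
    - [0,[0,0,0],[0,0,0]]
    - [0,[0,0,0],[0,0,0]]

```text
time_s: 21.3
tool_pos: [0.4272, -0.2305, 0.0175]
tool_rot: [180.0, -0.3, 53.2]
force: [0.8, -0.3, -1.9]
grip_width: 0.0445
```

```bash
python3 p.py L1; python3 p.py long -1
```

```text
t 21.3 pos [ 427.2 -230.5   17.5] rpy [180.   -0.3  53.2] F [ 0.8 -0.3 -1.9] w 44.5 q7 -1
target [ 427.7 -229.6   53.3] rot [ 0.01 -0.3  -0.08] then shift cm at target yaw [ 0.1  -0.02 -0.  ] rows 1.0 1.0
t 21.3 pos [ 427.2 -230.5   17.5] rpy [180.   -0.3  53.2] F [ 0.8 -0.3 -1.9] w 44.5 q7 -1
target [603.9 -29.6   3.1] rot [-0.12 -0.29 50.12] then shift cm at target yaw [ 18.73 -19.11  -0.  ] rows 8.0 7.0
```

>>> servo_tool:
  plan:
    - [0,[0,0,-2],[0,0,0]]
    - [0,[0,0,-3],[0,0,0]]
    - [0,[0,0,-3],[0,0,6.5]]
    - [0,[0,0,-3],[0,0,6.5]]
    - [0,[0,0,0],[0,0,6.5]]
    - [0,[0,0,0],[0,0,6.5]]
    - [0,[0,0,0],[0,0,6.5]]
    - [0,[0,0,0],[0,0,6.5]]
    - [0,[0,0,0],[0,0,6.5]]
    - [0,[0,0,0],[0,0,3]]
    - [0,[2.5,-2.6,0],[0,0,0]]
    - [0,[2.5,-2.6,0],[0,0,0]]
    - [0,[2.5,-2.6,0],[0,0,0]]
    - [0,[2.5,-2.6,0],[0,0,0]]
    - [0,[2.5,-2.6,0],[0,0,0]]
    - [0,[2.5,-2.6,0],[0,0,0]]
    - [0,[2.5,-2.6,0],[0,0,0]]
    - [0,[0,0,0],[0,0,0]]

```text
time_s: 22.8
tool_pos: [0.5872, -0.0345, 0.114]
tool_rot: [-179.3, 1.3, 1.4]
force: [0.2, 3.1, -4.4]
grip_width: 0.0447
```

```bash
python3 p.py long -1
```

```text
t 22.8 pos [587.2 -34.5 114. ] rpy [-179.3    1.3    1.4] F [ 0.2  3.1 -4.4] w 44.7 q7 -78
target [603.9 -29.6   3.1] rot [-0.71  1.29 -1.67] then shift cm at target yaw [ 1.7 -0.4 -0. ] rows 1.0 1.0
```

>>> servo_tool:
  plan:
    - [0,[1.7,-0.4,0],[-0.7,1.3,-1.7]]
    - [0,[0,0,2],[0,0,0]]
    - [0,[0,0,2],[0,0,0]]
    - [0,[0,0,2],[0,0,0]]
    - [0,[0,0,0],[0,0,0]]

```text
time_s: 23.22
tool_pos: [0.6028, -0.0255, 0.0456]
tool_rot: [179.9, 0.4, 3.7]
force: [-1.5, 0.5, -4.9]
grip_width: 0.0442
```

```bash
python3 p.py long -1
```

```text
t 23.2 pos [602.8 -25.5  45.6] rpy [179.9   0.4   3.7] F [-1.5  0.5 -4.9] w 44.2 q7 -74
target [603.9 -29.6   3.1] rot [0.13 0.4  0.63] then shift cm at target yaw [0.09 0.42 0.  ] rows 1.0 1.0
```

>>> servo_tool:
  plan:
    - [0,[0.1,0.4,0.2],[0,0.4,0.6]]
    - [0,[0,0,0.7],[0,0,0]]
    - [0,[0,0,0],[0,0,0]]

```text
time_s: 23.47
tool_pos: [0.6024, -0.0303, 0.0349]
tool_rot: [179.8, 0.2, 3.0]
force: [-0.5, -0.4, -4.2]
grip_width: 0.0447
```

```bash
python3 p.py long -1
```

```text
t 23.5 pos [602.4 -30.3  34.9] rpy [179.8   0.2   3. ] F [-0.5 -0.4 -4.2] w 44.7 q7 -74
target [603.9 -29.6   3.1] rot [ 0.17  0.18 -0.05] then shift cm at target yaw [ 0.15 -0.06 -0.  ] rows 1.0 1.0
```

>>> servo_tool:
  plan:
    - [0,[0.1,-0.1,0.6],[0,0.2,0]]
    - [0,[0,0,0.5],[0,0,0]]
    - [0,[-0.1,0,0.2],[0,0,0]]

```text
time_s: 23.72
tool_pos: [0.6044, -0.0302, 0.0235]
tool_rot: [179.8, -0.3, 3.0]
force: [0.7, 0.3, -3.9]
grip_width: 0.045
```

```bash
python3 p.py long -1
```

```text
t 23.7 pos [604.4 -30.2  23.5] rpy [179.8  -0.3   3. ] F [ 0.7  0.3 -3.9] w 45.0 q7 -74
target [603.9 -29.6   3.1] rot [ 0.17 -0.32 -0.13] then shift cm at target yaw [-0.04 -0.07 -0.  ] rows 1.0 1.0
```

Now release, lift, and turn −106 for S2.

>>> servo_tool:
  plan:
    - [0,[-0.1,0,0.1],[0,-0.3,0]]
    - [0.65,[-0.05,0,0.05],[0,0,0]]
    - [0.65,[-0.05,0,0],[0,0,0]]
    - [0.65,[-0.05,0,0],[0,0,0]]
    - [0.65,[-0.05,0,0],[0,0,0]]
    - [0.65,[-0.1,0,-2],[0,0,0]]
    - [0.65,[0,0,-3],[0,0,0]]
    - [1,[0,0,-3.5],[0,0,0]]
    - [1,[0,0,-2],[0,0,-7]]
    - [1,[0,0,0],[0,0,-7]]
    - [1,[0,0,0],[0,0,-7]]
    - [1,[0,0,0],[0,0,-7]]
    - [1,[0,0,0],[0,0,-7]]
    - [1,[0,0,0],[0,0,-7]]
    - [1,[0,0,0],[0,0,-7]]
    - [1,[0,0,0],[0,0,-7]]
    - [1,[0,0,0],[0,0,-7]]
    - [1,[0,0,0],[0,0,-7]]
    - [1,[0,0,0],[0,0,-7]]
    - [1,[0,0,0],[0,0,-7]]

```text
time_s: 25.38
tool_pos: [0.6081, -0.0318, 0.146]
tool_rot: [178.6, 0.0, 88.9]
force: [-0.8, 0.4, -0.2]
grip_width: 0.0872
```

>>> servo_tool:
  plan:
    - [1,[0,0,0],[0,0,-7]]
    - [1,[0,0,0],[0,0,-7]]
    - [1,[0,0,0],[0,0,-5]]
    - [1,[0,0,0],[0,0,0]]

```text
time_s: 25.72
tool_pos: [0.6093, -0.0326, 0.1485]
tool_rot: [178.4, 0.6, 108.7]
force: [-0.1, -0.1, -0.1]
grip_width: 0.0871
```

```bash
python3 p.py S2
```

```text
t 25.7 pos [609.3 -32.6 148.5] rpy [178.4   0.6 108.7] F [-0.1 -0.1 -0.1] w 87.1 q7 24
target [450.1  83.4 109.2] rot [ 1.59  0.58 -0.51] then shift cm at target yaw [ 16.19 -11.22  -0.  ] rows 1.0 5.0
```

>>> servo_tool:
  plan:
    - [1,[3.2,-2.2,0],[1.6,0.6,-0.5]]
    - [1,[3.2,-2.2,0],[0,0,0]]
    - [1,[3.2,-2.2,0],[0,0,0]]
    - [1,[3.2,-2.2,0],[0,0,0]]
    - [1,[3.2,-2.2,0],[0,0,0]]
    - [1,[0,0,0],[0,0,0]]
    - [1,[0,0,0],[0,0,0]]

```text
time_s: 26.3
tool_pos: [0.4498, 0.085, 0.1485]
tool_rot: [179.7, 0.2, 107.8]
force: [0.3, -1.2, 0.1]
grip_width: 0.0872
```

```bash
python3 p.py S2
```

```text
t 26.3 pos [449.8  85.  148.5] rpy [179.7   0.2 107.8] F [ 0.3 -1.2  0.1] w 87.2 q7 3
target [450.1  83.4 109.2] rot [ 0.29  0.19 -1.4 ] then shift cm at target yaw [-0.16 -0.03 -0.  ] rows 1.0 1.0
```

>>> servo_tool:
  plan:
    - [1,[-0.2,-0.3,1],[0,0,-1.4]]
    - [1,[0,0,2.5],[0,0,0]]
    - [1,[0,0,2.5],[0,0,0]]
    - [1,[0,0,2],[0,0,0]]
    - [1,[0,0,0],[0,0,0]]

```text
time_s: 26.72
tool_pos: [0.4544, 0.0814, 0.0704]
tool_rot: [179.0, 0.2, 108.6]
force: [-0.9, -0.6, 0.2]
grip_width: 0.0867
```

```bash
python3 p.py S2
```

```text
t 26.7 pos [454.4  81.4  70.4] rpy [179.    0.2 108.6] F [-0.9 -0.6  0.2] w 86.7 q7 6
target [450.1  83.4 109.2] rot [ 1.    0.19 -0.61] then shift cm at target yaw [ 0.33 -0.34 -0.  ] rows 1.0 1.0
```

>>> servo_tool:
  plan:
    - [1,[0.3,-0.4,2],[1,0.2,-0.6]]
    - [1,[0,-0.1,2],[0,0,0]]
    - [1,[0,-0.1,1],[0,0,0]]
    - [0.6,[0,-0.05,0.1],[0,0,0]]
    - [0.6,[0,-0.05,0.1],[0,0,0]]
    - [0.6,[0,-0.05,0.1],[0,0,0]]
    - [0.6,[0,-0.05,0.1],[0,0,0]]
    - [0.6,[0,-0.05,0.1],[0,0,0]]

```text
time_s: 27.38
tool_pos: [0.4546, 0.0792, 0.0205]
tool_rot: [179.4, 0.1, 108.5]
force: [0.6, 0.1, -0.9]
grip_width: 0.0613
```

```bash
python3 p.py S2
```

```text
t 27.4 pos [454.6  79.2  20.5] rpy [1.794e+02 1.000e-01 1.085e+02] F [ 0.6  0.1 -0.9] w 61.3 q7 7
target [450.1  83.4 109.2] rot [ 0.57  0.09 -0.75] then shift cm at target yaw [ 0.54 -0.29 -0.  ] rows 1.0 1.0
```

>>> servo_tool:
  plan:
    - [0.6,[0.6,-0.3,0.1],[0.6,0,-0.7]]
    - [0,[0.05,-0.05,0.1],[0,0,0]]
    - [0,[0,-0.05,0.1],[0,0,0]]
    - [0,[0,-0.05,0.1],[0,0,0]]
    - [0,[0,-0.05,0.1],[0,0,0]]
    - [0,[0,0,0],[0,0,0]]
    - [0,[0,0,0],[0,0,0]]

```text
time_s: 27.97
tool_pos: [0.4494, 0.0853, 0.0191]
tool_rot: [179.8, 0.1, 109.3]
force: [-0.6, -0.0, -2.1]
grip_width: 0.0446
```

```bash
python3 p.py S2; python3 p.py short -1
```

```text
t 28.0 pos [449.4  85.3  19.1] rpy [1.798e+02 1.000e-01 1.093e+02] F [-0.6 -0.  -2.1] w 44.6 q7 7
target [450.1  83.4 109.2] rot [0.2  0.07 0.11] then shift cm at target yaw [-0.21  0.    0.  ] rows 1.0 1.0
t 28.0 pos [449.4  85.3  19.1] rpy [1.798e+02 1.000e-01 1.093e+02] F [-0.6 -0.  -2.1] w 44.6 q7 7
target [ 615.6 -261.9    7.9] rot [  0.21  -0.13 101.41] then shift cm at target yaw [11.69 36.68  0.  ] rows 15.0 10.0
```

>>> servo_tool:
  plan:
    - [0,[0,0,-2],[0,0,0]]
    - [0,[0,0,-3],[0,0,0]]
    - [0,[0,0,-3],[0,0,6.7]]
    - [0,[0,0,-3],[0,0,6.7]]
    - [0,[0,0,0],[0,0,6.7]]
    - [0,[0,0,0],[0,0,6.7]]
    - [0,[0,0,0],[0,0,6.7]]
    - [0,[0,0,0],[0,0,6.7]]
    - [0,[0,0,0],[0,0,6.7]]
    - [0,[0,0,0],[0,0,6.7]]
    - [0,[0,0,0],[0,0,6.7]]
    - [0,[0,0,0],[0,0,6.7]]
    - [0,[0,0,0],[0,0,6.7]]
    - [0,[0,0,0],[0,0,6.7]]
    - [0,[0,0,0],[0,0,6.7]]
    - [0,[0,0,0],[0,0,6.7]]
    - [0,[0,0,0],[0,0,6.7]]
    - [0,[0,0,0],[0,0,0]]

```text
time_s: 29.47
tool_pos: [0.4394, 0.0841, 0.1244]
tool_rot: [179.7, 0.8, 3.8]
force: [0.0, 0.4, -2.2]
grip_width: 0.0447
```

>>> servo_tool:
  plan:
    - [0,[1.2,3.6,0],[0,0,0]]
    - [0,[1.2,3.6,0],[0,0,0]]
    - [0,[1.2,3.6,0],[0,0,0]]
    - [0,[1.2,3.6,0],[0,0,0]]
    - [0,[1.2,3.6,0],[0,0,0]]
    - [0,[1.2,3.6,0],[0,0,0]]
    - [0,[1.2,3.6,0],[0,0,0]]
    - [0,[1.2,3.6,0],[0,0,0]]
    - [0,[1.2,3.6,0],[0,0,0]]
    - [0,[1.2,3.6,0],[0,0,0]]
    - [0,[0,0,0],[0,0,0]]

```text
time_s: 30.38
tool_pos: [0.594, -0.2736, 0.1162]
tool_rot: [179.7, 1.3, 7.1]
force: [-1.0, -0.5, -2.8]
grip_width: 0.0448
```

```bash
python3 p.py short -1
```

```text
t 30.4 pos [ 594.  -273.6  116.2] rpy [179.7   1.3   7.1] F [-1.  -0.5 -2.8] w 44.8 q7 -52
target [ 615.6 -261.9    7.9] rot [ 0.24  1.3  -0.76] then shift cm at target yaw [ 2.3  -0.86 -0.  ] rows 1.0 1.0
```

>>> servo_tool:
  plan:
    - [0,[2.3,-0.9,0],[0.2,1.3,-0.8]]
    - [0,[0,0,2],[0,0,0]]
    - [0,[0,0,2],[0,0,0]]
    - [0,[0,0,2],[0,0,0]]
    - [0,[0,0,0],[0,0,0]]

```text
time_s: 30.8
tool_pos: [0.6152, -0.2665, 0.05]
tool_rot: [179.9, 0.2, 8.6]
force: [-1.2, 1.8, -3.0]
grip_width: 0.0447
```

```bash
python3 p.py short -1
```

```text
t 30.8 pos [ 615.2 -266.5   50. ] rpy [179.9   0.2   8.6] F [-1.2  1.8 -3. ] w 44.7 q7 -50
target [ 615.6 -261.9    7.9] rot [0.15 0.21 0.66] then shift cm at target yaw [ 0.1  -0.44 -0.  ] rows 1.0 1.0
```

>>> servo_tool:
  plan:
    - [0,[0.2,-0.5,0.4],[0.2,0.2,0.7]]
    - [0,[0.1,0,0.7],[0,0,0]]
    - [0,[0,0,0.2],[0,0,0]]

```text
time_s: 31.05
tool_pos: [0.6175, -0.2598, 0.0364]
tool_rot: [-179.9, 0.0, 8.1]
force: [-0.8, -0.2, -1.8]
grip_width: 0.0447
```

```bash
python3 p.py short -1
```

```text
t 31.1 pos [ 617.5 -259.8   36.4] rpy [-179.9    0.     8.1] F [-0.8 -0.2 -1.8] w 44.7 q7 -50
target [ 615.6 -261.9    7.9] rot [-0.11  0.04  0.17] then shift cm at target yaw [-0.22  0.19  0.  ] rows 1.0 1.0
```

>>> servo_tool:
  plan:
    - [0,[0,0.2,0.6],[0,0,0.2]]
    - [0,[0,0,0.5],[0,0,0]]
    - [0,[-0.1,0,0.2],[0,0,0]]

```text
time_s: 31.3
tool_pos: [0.6187, -0.2616, 0.0245]
tool_rot: [-180.0, -0.2, 8.0]
force: [-0.5, 0.7, -2.4]
grip_width: 0.0451
```

```bash
python3 p.py short -1
```

```text
t 31.3 pos [ 618.7 -261.6   24.5] rpy [-180.    -0.2    8. ] F [-0.5  0.7 -2.4] w 45.1 q7 -50
target [ 615.6 -261.9    7.9] rot [-0.04 -0.17  0.11] then shift cm at target yaw [-0.31 -0.01 -0.  ] rows 1.0 1.0
```

>>> servo_tool:
  plan:
    - [0,[-0.2,0,0.1],[0,-0.2,0]]
    - [0.65,[-0.05,0,0.05],[0,0,0]]
    - [0.65,[-0.05,0,0],[0,0,0]]
    - [0.65,[-0.05,0,0],[0,0,0]]
    - [0.65,[-0.05,0,0],[0,0,0]]
    - [0.65,[-0.1,0,-2],[0,0,0]]
    - [0.65,[0,0,-3],[0,0,0]]
    - [0.65,[0,0,-3.5],[0,0,0]]
    - [0.65,[0,0,-3.5],[0,0,0]]
    - [0.65,[0,0,-3.5],[0,0,0]]
    - [0.65,[0,0,-3.5],[0,0,0]]
    - [0.65,[-2,3,0],[0,0,0]]
    - [0.65,[-2,3,0],[0,0,0]]
    - [0.65,[-2,3,0],[0,0,0]]
    - [0.65,[-2,3,0],[0,0,0]]
    - [0.65,[-1,3,0],[0,0,0]]
    - [0.65,[-1,3,0],[0,0,0]]
    - [0.65,[0,3,0],[0,0,0]]
    - [0.65,[0,0,0],[0,0,0]]

```text
time_s: 32.88
tool_pos: [0.5414, -0.4924, 0.2286]
tool_rot: [179.7, -0.3, 8.4]
force: [-1.8, 0.1, -0.8]
grip_width: 0.0565
```

```bash
python3 p.py short -1; python3 - <<'E'
from m import *
import p
c=cam("top"); im=c["image"]; hsv=cv2.cvtColor(im,cv2.COLOR_BGR2HSV)
cv2.imwrite("pics/t4.png",cv2.resize(im[135:260,105:365],None,fx=3,fy=3,interpolation=cv2.INTER_CUBIC))
cv2.imwrite("pics/s4.png",cv2.resize(c2[120:300,180:360] if (c2:=cam("side")["image"]) is not None else 0,None,fx=3.3,fy=3.3,interpolation=cv2.INTER_CUBIC))
roi=np.zeros(im.shape[:2],np.uint8); roi[145:205,155:352]=255
for x,y,w,h,a in rect(c,cv2.morphologyEx(cv2.inRange(hsv,(0,0,158),(60,62,255))&roi,cv2.MORPH_OPEN,np.ones((3,3))),.050):
    r=min(p.racks,key=lambda k:np.hypot(x-p.racks[k][0],y-p.racks[k][1])); R=p.racks[r]; t=np.radians(R[2])
    print(r,np.round([(x-R[0])*np.cos(t)+(y-R[1])*np.sin(t),-(x-R[0])*np.sin(t)+(y-R[1])*np.cos(t),(a-R[2]+90)%180-90],1))
E
```

```text
t 32.9 pos [ 541.4 -492.4  228.6] rpy [179.7  -0.3   8.4] F [-1.8  0.1 -0.8] w 56.5 q7 -31
target [ 615.6 -261.9    7.9] rot [ 0.26 -0.3   0.51] then shift cm at target yaw [ 10.52 -21.81  -0.  ] rows 1.0 6.0
px [200. 171.] xy (597.9,166.4) size 80x29 long-axis yaw -6.7
px [261. 174.] xy (601.9,-30.6) size 117x29 long-axis yaw 2.8
px [236. 172.] xy (602.5,51.4) size 113x26 long-axis yaw 3.3
px [175. 168.] xy (607.4,249.4) size 85x29 long-axis yaw -5.9
mid [-12.2 -42.4   0.7]
long [-16.1 -41.4  -0.3]
long [-11.   40.5   0.2]
mid [-13.5  41.2   1.5]
```

View pics/t4.png

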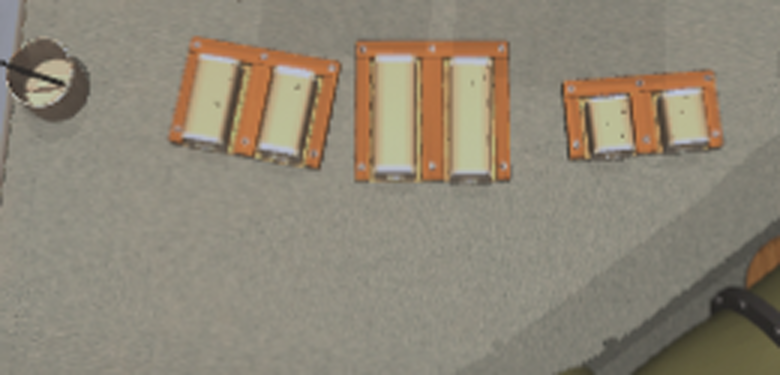

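View pics/s4.png

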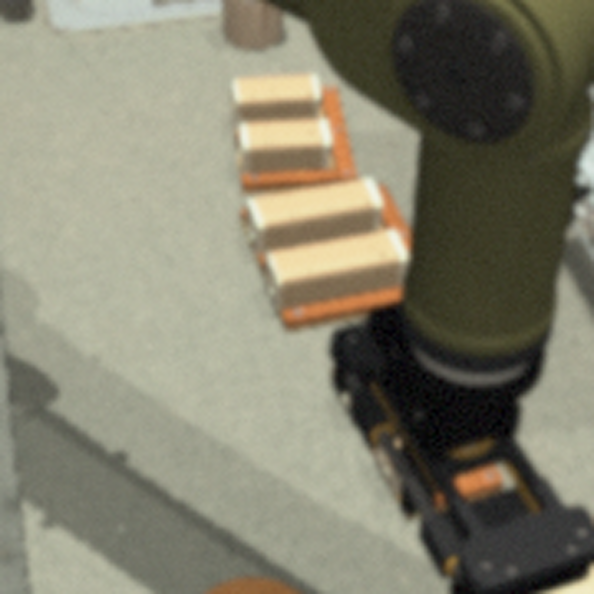

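```bash
python3 - <<'E'
from m import *
import p
c=cam("top"); im=c["image"]; hsv=cv2.cvtColor(im,cv2.COLOR_BGR2HSV)
roi=np.zeros(im.shape[:2],np.uint8); roi[145:205,290:352]=255
for x,y,w,h,a in rect(c,cv2.inRange(hsv,(0,0,158),(60,64,255))&roi,.050):
    R=p.racks["short"]; t=np.radians(R[2])
    print(np.round([(x-R[0])*np.cos(t)+(y-R[1])*np.sin(t),-(x-R[0])*np.sin(t)+(y-R[1])*np.cos(t),(a-R[2]+90)%180-90],1))
env.sign_off()
E
```

```text
px [308. 176.] xy (601.2,-180.9) size 57x39 long-axis yaw 8.0
px [333. 172.] xy (616.3,-261.5) size 59x40 long-axis yaw 8.2
[-17.2  41.8   0.1]
[-13.2 -40.1   0.3]
the job is handed in; nothing more can be done
```

All five loose posts are in the racks for their lengths, and I handed the job in at about 33 s of the 136 s allowed. The arm was clear of everything, and the post already racked was left in its notch.

My last top-camera check put each post at these positions in its rack's frame. The target is x = −14 mm and y = ±40.5 mm, with ±12 mm and ±10 mm allowed:

| Post | x (mm) | y (mm) | Angle off (degrees) |
|---|---|---|---|
| Long, y=+40.5 notch | −11.0 | 40.5 | 0.2 |
| Long, y=−40.5 notch | −16.1 | −41.4 | 0.3 |
| Middle, y=−40.5 notch | −12.2 | −42.4 | 0.7 |
| Middle, already racked | −13.5 | 41.2 | 1.5 |
| Short, y=+40.5 notch | −17.2 | 41.8 | 0.1 |
| Short, y=−40.5 notch | −13.2 | −40.1 | 0.3 |

- **Mask sizes:** for the long and middle posts, the check's mask shrank their outlines (for example 117 x 29 mm for a 130 x 45 mm post), so those centres are a little rough. For the short posts, the first pass of the mask missed them and a second pass found them.
- **Side view:** it shows the long and middle posts lying flat, but the arm hid the short rack. The short posts' height rests on the gripper's release height alone.
- **No failures:** no check disagreed by more than about 3 mm, and no force I read came near a limit.

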